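# Weed out empty tape-measure cases

### The arm

A 6-joint arm with a two-finger parallel gripper is mounted at the origin on the work surface. World frame = base frame: x ahead of the robot, y to its left, z up, the work surface at z = 0. Lengths are in mm, angles in rad, forces in N, time in s.
With the tool pointing down it reaches from about 425 to 1125 mm from the base axis. Payload 14.9 kg.
Tool frame: the origin (TCP) lies midway between the tips of the shut fingers; the grasp point (between the pads) lies 19 mm behind it; y points along the fingers, z is the direction in which the jaws open and shut, and the axes are right-handed (so a half turn about y gives the same grasp; the last joint's range is limited). The gripper opens to 91 mm and grips with 3 to 60 N. Pads are 32 mm wide; open, the fingers measure 118 mm over their backs; the gripper's body (76 mm by 178 mm) begins 60 mm behind the grasp point.
Start: joints at [1.116, 0.379, 1.734, -0, 1.028, -0.033], TCP at [286.591, 638.658, 213.932] pointing down, gripper open.
Joint ranges: [-2.77, 2.77], [-0.74, 2.19], [0, 2.66], [-1.06, 4.2], [0.31, 2.87], [-3.08, 3.08]. Speed limits (rad/s): [1.89, 1.89, 2.39, 3.14, 3.14, 3.14].

### API

Orientations are given as [roll, pitch, yaw] about the fixed x, y, z axes, in that order (R = Rz(yaw) Ry(pitch) Rx(roll)).
In Python, from bench import * gives the robot as it stands. The module is installed in compiled form; this text tells all that it offers.
- The arm moves only by the shell command python3 -m handwheel 'ROWS' [FORCE]. ROWS is a JSON object of lists of equal length, an entry for each row: "translation": the shift along the world's x, y, z in mm, a list of three; "turn": the turn, a rotation vector about the world's x, y, z in rad, a list of three; "gripper": the opening, from -1 (shut) to 1 (fully open). In form: {"translation": [[x, y, z], ...], "turn": [[wx, wy, wz], ...], "gripper": [gripper, ...]}. A call has 1 to 8 rows; each row shifts and turns the pose as measured when the row begins; what a row does not reach is not made up. A row lasts 1/10 s, in which the tool goes at most 50 mm and 8.59 degrees, less where a joint would pass 70% of its speed; a pose out of reach is approached as far as the arm can. A call with a gripper value outside its range is refused whole. The fingers move at their own pace and stop on an object; FORCE is the grip in N (left out, the last holds). Time passes only in rows, so rows that do not move let the fingers close. It gives the time, the measured TCP pose, the force and the opening at its end, in the units of the state.
- read_state(): the state, without advancing time (a new reading comes with each control period).
- get_image(name): name is "side" or "top"; returns a dict with "pixels" (420x560x3 uint8, red, green, blue), "K" (3x3 intrinsics, pixels), "k1" (the pictures are not rectified: a ray, as slopes to the right and down, at radius r is drawn at 1 + k1 r^2 times it, then the intrinsics apply), "view" (4x4, takes a point from world to camera coordinates). Camera axes: x right, y down, z forward; pixel columns grow to the right and rows downward; lengths in mm; the calibration is good to about 2 mm. A picture is of the moment at which its call begins. There is no depth.
- close_job(): hands the job in, once; it reports no verdict.
The state is a dict: "t": time; "joints": joint angles; "dq": joint speeds; "joint_efforts": joint torques, N m; "position": TCP position; "ee_rot": TCP orientation; "force": force on the tool from outside, world axes, zero at the start; "torque": the same for the moment, N m; "finger_gap": finger opening in mm.
Only numpy, scipy, OpenCV 4.12 (cv2) and the standard library are available. Lean on these libraries where they do the work, as an engineer would, in place of code of your own. Each camera call takes 0.05 s, during which the arm holds its last target. There are 200 camera calls.

### The job

Some of the tape-measure cases lying on the bench mat left the line without their steel coil and can be told only by their weight. Lay every full (heavy) case flat on the narrow raised ledge, centred across its width, and put every empty (light) one in the grey tray, side by side and not stacked. Only when all are sorted, drape the steel marker over the low horizontal bar, one plate on either side, to show that the batch is checked; do not knock over or shift the coffee mug.

Things in the scene. Friction and masses are not known exactly. Their poses are not given: they have to be found in the camera images.
- case_a: a closed pocket tape-measure case lying flat on the bench: 64 (x) x 56 (y) x 36 (z, thickness) mm, black with yellow face discs and seam; origin at its centre, 18 mm above what it lies on. All cases look the same. A full one, with its steel tape coil inside, weighs 0.26 to 0.34 kg; an empty one 0.08 to 0.10 kg; only lifting it tells which. 4 to 6 of the cases are present in any run
- case_b: a closed pocket tape-measure case lying flat on the bench: 64 (x) x 56 (y) x 36 (z, thickness) mm, black with yellow face discs and seam; origin at its centre, 18 mm above what it lies on. All cases look the same. A full one, with its steel tape coil inside, weighs 0.26 to 0.34 kg; an empty one 0.08 to 0.10 kg; only lifting it tells which. 4 to 6 of the cases are present in any run
- case_c: a closed pocket tape-measure case lying flat on the bench: 64 (x) x 56 (y) x 36 (z, thickness) mm, black with yellow face discs and seam; origin at its centre, 18 mm above what it lies on. All cases look the same. A full one, with its steel tape coil inside, weighs 0.26 to 0.34 kg; an empty one 0.08 to 0.10 kg; only lifting it tells which. 4 to 6 of the cases are present in any run
- case_d: a closed pocket tape-measure case lying flat on the bench: 64 (x) x 56 (y) x 36 (z, thickness) mm, black with yellow face discs and seam; origin at its centre, 18 mm above what it lies on. All cases look the same. A full one, with its steel tape coil inside, weighs 0.26 to 0.34 kg; an empty one 0.08 to 0.10 kg; only lifting it tells which. 4 to 6 of the cases are present in any run
- case_e: a closed pocket tape-measure case lying flat on the bench: 64 (x) x 56 (y) x 36 (z, thickness) mm, black with yellow face discs and seam; origin at its centre, 18 mm above what it lies on. All cases look the same. A full one, with its steel tape coil inside, weighs 0.26 to 0.34 kg; an empty one 0.08 to 0.10 kg; only lifting it tells which. 4 to 6 of the cases are present in any run
- case_f: a closed pocket tape-measure case lying flat on the bench: 64 (x) x 56 (y) x 36 (z, thickness) mm, black with yellow face discs and seam; origin at its centre, 18 mm above what it lies on. All cases look the same. A full one, with its steel tape coil inside, weighs 0.26 to 0.34 kg; an empty one 0.08 to 0.10 kg; only lifting it tells which. 4 to 6 of the cases are present in any run
- ledge: the ledge: a fixed narrow aluminium strip 44 mm wide (x), 320 mm long (y) and 12 mm thick, its top 34 mm above the bench, on two 20 mm square posts; a case laid on it sticks out on both sides; room for three cases in a row; origin on the bench under the middle of the strip, y along the strip, z up
- tray: open grey plastic tray, which does not move: inside 140 mm (x) by 250 mm (y), walls and floor 5 mm thick, rim 32 mm above the bench; room for three cases in a row along y; origin on the bench under its centre
- bar_stand: fixed stand with a low horizontal round steel bar along y, 12 mm thick, its axis 100 mm above the bench; 188 mm of it is free between two upright posts, each 12 mm (y) by 14 mm (x), tops 108 mm above the bench; foot plate 70 (x) x 230 (y) x 6 mm; origin on the bench under the middle of the bar
- marker: steel marker, 0.16 kg: an upside-down U of 3 mm sheet, two plates 80 mm long (y), 40 mm apart inside (x), reaching 40 mm below the bridge that joins them, lower edges bent outward as feet (74 mm over all in x); black grip on top, 14 (x) x 44 (y) mm, 3 to 28 mm above the origin; origin: middle of the bridge's underside (to rest on the bar), 40 mm above the bench while standing
- mug: white coffee mug standing on the bench, 76 mm wide and 90 mm tall, handle towards its +y; origin at its base; leave alone
There are look-alikes about, which are no part of the job. Leave any blue look-alike of the case_a alone.

How it is judged:
By the outcome, as a careful person would: the job done as asked, in the order asked, and still so for the second after the job is handed in, with the robot touching nothing.
Of case_a, case_b, case_c, case_d, case_e, case_f only 4 to 6 are there at a start; the rules pass over those that are not, and their reading is None.
At some moment in a run one of case_a, case_b, case_c, case_d, case_e, case_f, marker may be knocked a few centimetres aside while the robot is not near it.
Once in a run the grip may slacken for a moment while it holds something.
It also fails if it takes over 210 s, if anything falls off the work surface, if the arm or the gripper's body presses on something with over 40 N, if the wrist force passes 120 N, or if a joint passes its speed limit or range.

## Working session

There is one attempt and no reset: what is moved stays moved. The work goes in short steps, Python scripts to look and compute and a shell command to move; the robot and the scene stay as the last step left them, time stands still between calls to the robot, and variables do not carry over. Pictures are saved under pics/ and viewed, about 12 in all and at most 16, crops included, and the job is handed in when it is done.

```bash
mkdir -p pics
cat > h.py <<'E'
from bench import *
import numpy as np, cv2
def grab(n,save=None):
    im=get_image(n)
    if save: cv2.imwrite('pics/'+save,cv2.cvtColor(im['pixels'],cv2.COLOR_RGB2BGR))
    return im
def ray(im,u,v):
    K=np.array(im['K']);V=np.array(im['view'])
    d=np.array([(u-K[0,2])/K[0,0],(v-K[1,2])/K[1,1]]);s=d.copy()
    for _ in range(20): s=d/(1+im['k1']*(s@s))
    R=V[:3,:3];o=-R.T@V[:3,3];return o,R.T@np.array([s[0],s[1],1])
def onz(im,u,v,z):
    o,d=ray(im,u,v);return o+d*(z-o[2])/d[2]
def proj(im,p):
    K=np.array(im['K']);V=np.array(im['view']);c=V[:3,:3]@np.array(p)+V[:3,3];s=c[:2]/c[2];s=s*(1+im['k1']*(s@s))
    return s*[K[0,0],K[1,1]]+[K[0,2],K[1,2]]
def st():
    s=read_state();print({k:np.round(s[k],2).tolist() for k in('t','position','ee_rot','force','finger_gap')})
E
python3 - <<'E'
from h import *
for n in('top','side'):
    im=grab(n,n+'0.png');V=np.array(im['view']);print(n,-V[:3,:3].T@V[:3,3],np.round(V[:3,:3],2).tolist(),im['K'],im['k1'])
st()
E
```

```text
top [ 384.46446451   37.9170301  1235.60814311] [[-0.02, -1.0, -0.01], [-0.99, 0.02, -0.11], [0.11, 0.0, -0.99]] [[510.06211027   0.         273.36861772]
 [  0.         510.06211027 206.10379907]
 [  0.           0.           1.        ]] -0.10910674021687128
side [ 339.85862625 -704.11089464  905.77667615] [[0.96, -0.28, -0.01], [-0.21, -0.7, -0.68], [0.18, 0.65, -0.73]] [[418.16755278   0.         278.76268322]
 [  0.         418.16755278 210.64733633]
 [  0.           0.           1.        ]] -0.07089650749846817
{'t': 0.1, 'position': [286.45, 638.34, 213.39], 'ee_rot': [-1.57, 0.0, -0.42], 'force': [-0.13, -1.32, 0.8], 'finger_gap': 91.16}
```

View pics/top0.png

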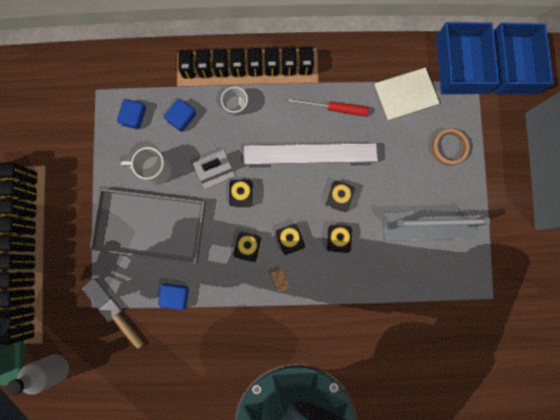

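View pics/side0.png

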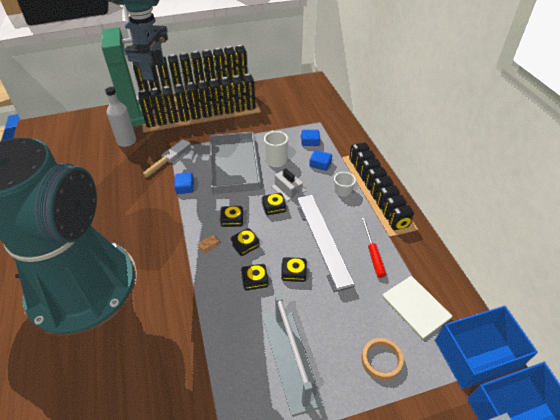

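The top view shows five black/yellow cases on the mat at (241,191), (342,194), (340,237), (289,238) and (247,244). The black ones in the racks off the mat and the four blue blocks are look-alikes. The marker is at (213,168), the mug with its handle to +y at (148,163) (the cup at (233,100) is another), the ledge at (310,153), the tray at (148,225) and the bar at (437,222).

```bash
cat >> h.py <<'E'
def cases(im):
    p=im['pixels'];hsv=cv2.cvtColor(p,cv2.COLOR_RGB2HSV)
    y=cv2.inRange(hsv,(20,120,70),(36,255,255));y=cv2.morphologyEx(y,cv2.MORPH_CLOSE,np.ones((9,9)))
    dk=((p.max(2)<38)|(y>0)).astype(np.uint8)*255
    dk=cv2.morphologyEx(dk,cv2.MORPH_OPEN,np.ones((5,5)))
    out=[]
    n,l,s,c=cv2.connectedComponentsWithStats(y)
    for i in range(1,n):
        if s[i,4]<100 or not 80<c[i][0]<500 : continue
        u,v=c[i];q=onz(im,u,v,36)
        m=dk.copy();roi=np.zeros_like(m);cv2.circle(roi,(int(u),int(v)),24,255,-1);m&=roi
        cs=cv2.findContours(m,cv2.RETR_EXTERNAL,cv2.CHAIN_APPROX_NONE)[0]
        k=max(cs,key=cv2.contourArea)
        b=cv2.boxPoints(cv2.minAreaRect(k));w=np.array([onz(im,*x,36)[:2] for x in b])
        e=[w[1]-w[0],w[2]-w[1]];L=[np.linalg.norm(x) for x in e];g=e[int(np.argmax(L))]
        out.append((u,v,q[0],q[1],np.degrees(np.arctan2(g[1],g[0]))%180,max(L),min(L)))
    return out
E
python3 - <<'E'
from h import *
im=grab('top')
for c in cases(im): print(np.round(c,1))
for n,pts,z in(('ledge',[(244,146),(244,163),(377,145),(377,161)],34),('trayrim',[(106,187),(204,197),(198,264),(93,254)],32),('bar',[(389,224),(484,222)],100),('grip',[(210,164)],66),('mug',[(148,163)],90)):
    print(n,[np.round(onz(im,*p,z)[:2]).tolist() for p in pts])
p=cv2.cvtColor(im['pixels'],cv2.COLOR_RGB2BGR)
a=cv2.resize(p[140:270,180:360],None,fx=4.4,fy=4.4,interpolation=cv2.INTER_CUBIC)
cv2.imwrite('pics/c1.png',np.clip(a.astype(float)*1.7,0,255).astype('uint8'))
b=cv2.resize(p[140:270,80:220],None,fx=4,fy=4);d=cv2.resize(p[190:250,370:500],None,fx=6,fy=6)
cv2.imwrite('pics/c2.png',np.clip(cv2.resize(p[135:265,85:245],None,fx=4.5,fy=4.5,interpolation=cv2.INTER_CUBIC)*1.7,0,255).astype('uint8'))
cv2.imwrite('pics/c3.png',np.clip(d*1.3,0,255).astype('uint8'))
E
```

```text
[209.7  71.  857.5 192.3  88.1  32.5  31.6]
[240.1 190.3 558.6 120.7 179.1  43.2  42.9]
[ 341.   193.2  546.3 -118.9  177.8   43.2   43. ]
[289.3 236.9 445.4   6.4  88.8  54.2  44.7]
[ 339.8  236.3  444.1 -112.5  178.    56.5   49.7]
[247.1 244.7 429.1 106.1 174.   56.5  48.4]
ledge [[666.0, 110.0], [625.0, 111.0], [662.0, -211.0], [623.0, -209.0]]
trayrim [[575.0, 446.0], [545.0, 208.0], [386.0, 223.0], [414.0, 476.0]]
bar [[466.0, -216.0], [465.0, -435.0]]
grip [[618.0, 188.0]]
mug [[619.0, 329.0]]
```

View pics/c1.png

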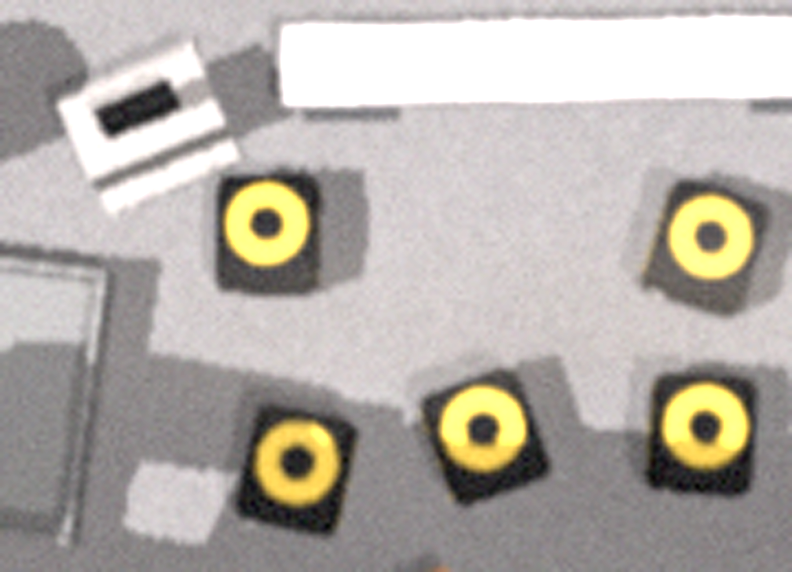

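View pics/c2.png

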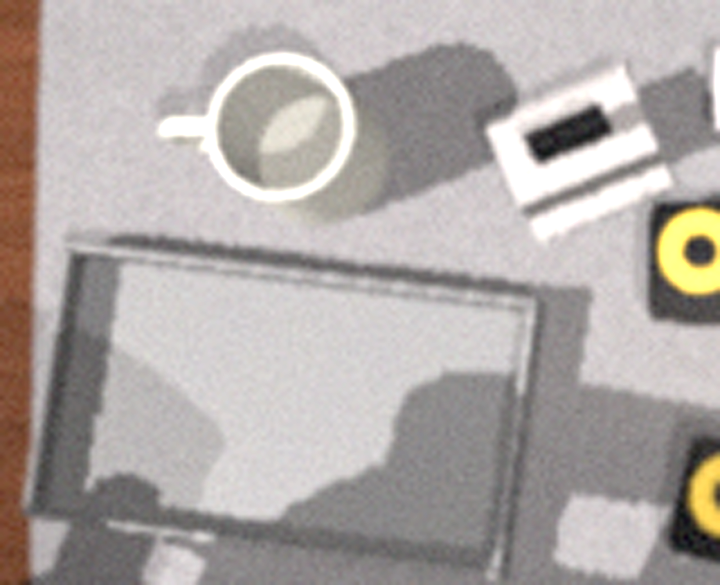

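View pics/c3.png

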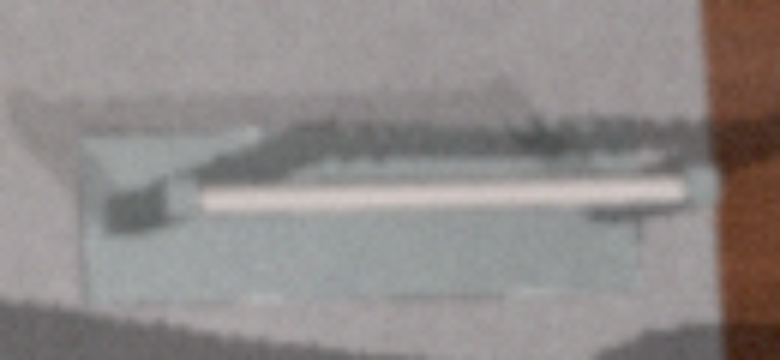

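c1 confirms five black/yellow cases, with yaws of about 0°, −17°, −3°, +18° and −13° (crop scale 4.4). c2 shows the empty tray (yaw about −7°), the mug with its handle on the left, and the marker turned about +23°. c3 shows the bar between two posts. I'll start with the case at (247,244), lying at about (429,106).

```bash
python3 -m handwheel '{"translation":[[20,-44,0],[20,-44,0],[14,-47,0],[14,-47,0],[14,-47,0],[14,-47,0],[14,-47,0],[10,-47,0]],"turn":[[0,0,-0.14],[0,0,-0.14],[0,0,-0.14],[0,0,-0.14],[0,0,-0.14],[0,0,-0.14],[0,0,-0.14],[0,0,-0.14]],"gripper":[1,1,1,1,1,1,1,1]}' 20
python3 - <<'E'
from h import *
st()
im=grab('top')
for c in cases(im): print(np.round(c[:4],1))
p=im['pixels'];g=p.min(2)
# ledge threshold
m=((g>120)).astype(np.uint8);m[:, :236]=0;m[:, 385:]=0;m[:135]=0;m[175:]=0
print(cv2.minAreaRect(cv2.findNonZero(m)))
b=cv2.boxPoints(cv2.minAreaRect(cv2.findNonZero(m)));print([np.round(onz(im,*x,34)[:2],1) for x in b])
E
```

```text
t: 0.95
position: [405.4, 262.1, 211.8]
ee_rot: [-1.571, 0.0, -1.577]
force: [1.8, -0.3, -0.1]
finger_gap: 91.2
{'t': 0.95, 'position': [405.44, 262.08, 211.85], 'ee_rot': [-1.57, 0.0, -1.58], 'force': [1.8, -0.25, -0.11], 'finger_gap': 91.22}
[214.   70.6 858.2 181.7]
[240.1 190.3 558.5 120.7]
[ 341.1  193.1  546.5 -119.2]
[ 339.9  236.5  443.5 -112.5]
[289.3 237.1 445.    6.5]
[247.  244.5 429.7 106.4]
((310.0, 154.5), (39.0, 148.0), 90.0)
[array([694. , 129.1]), array([ 686.7, -229.2]), array([ 590.9, -224.4]), array([598.4, 130.2])]
```

```bash
python3 -m handwheel '{"translation":[[6,-40,-20],[6,-40,-20],[6,-40,-20],[6,-36,-20],[0,0,-20],[0,0,0]],"turn":[[0,0,-0.1],[0,0,-0.1],[0,0,-0.03],[0,0,0],[0,0,0],[0,0,0]],"gripper":[1,1,1,1,1,1]}' 20
python3 - <<'E'
from h import *
im=grab('top','t2.png');st()
for c in cases(im): print(np.round(c[:4],1))
p=im['pixels'];print(p[130:180,310].min(1).tolist(), p[154,232:250].min(1).tolist(),p[154,370:386].min(1).tolist())
E
```

```text
t: 1.6
position: [430.4, 94.4, 110.5]
ee_rot: [-1.568, 0.001, -1.833]
force: [-0.9, 0.7, 0.2]
finger_gap: 91.0
{'t': 1.65, 'position': [431.01, 94.86, 111.67], 'ee_rot': [-1.57, 0.0, -1.83], 'force': [-0.45, -1.16, -0.25], 'finger_gap': 90.75}
[231.9  69.  861.  137.6]
[239.8 189.3 561.  121.4]
[ 341.1  193.1  546.6 -119.1]
[289.3 236.8 445.5   6.5]
[ 339.9  236.6  443.3 -112.6]
[131, 124, 124, 123, 124, 127, 125, 127, 125, 124, 122, 122, 117, 107, 140, 190, 201, 203, 198, 204, 202, 200, 202, 203, 206, 207, 203, 207, 204, 209, 206, 196, 163, 128, 121, 122, 124, 124, 126, 126, 125, 126, 126, 128, 125, 129, 129, 129, 128, 125] [81, 85, 79, 81, 79, 80, 78, 83, 82, 80, 91, 134, 184, 197, 202, 198, 201, 198] [198, 198, 197, 197, 196, 194, 166, 120, 85, 76, 86, 83, 82, 83, 88, 113]
```

```bash
cat >> h.py <<'E'
def weigh(n=12):
    f=[]
    for _ in range(n): get_image('side');f.append(read_state()['force'])
    f=np.array(f);print('F',f.mean(0).round(2),'sd',f.std(0).round(2));st()
E
python3 -m handwheel '{"translation":[[0,6,0],[0,5,0],[0,0,0]],"turn":[[0,0,0],[0,0,0],[0,0,0]],"gripper":[1,1,1]}' >/dev/null; python3 -c 'from h import *;weigh()'
python3 -m handwheel '{"translation":[[0,0,-30],[0,0,-30],[0,0,-20],[0,0,-15],[0,0,-8],[0,0,0]],"turn":[[0,0,0],[0,0,0],[0,0,0],[0,0,0],[0,0,0],[0,0,0]],"gripper":[1,1,1,1,1,1]}'
```

```text
F [ 0.26 -0.04  0.23] sd [0.71 0.38 0.39]
{'t': 2.55, 'position': [431.81, 107.17, 113.22], 'ee_rot': [-1.57, 0.0, -1.83], 'force': [0.42, 0.62, -0.09], 'finger_gap': 91.2}
t: 3.15
position: [433.1, 107.1, 7.6]
ee_rot: [-1.563, 0.003, -1.832]
force: [-0.2, 0.1, -0.1]
finger_gap: 91.3
```

```bash
python3 -m handwheel '{"translation":[[0,0,0],[0,0,0],[0,0,0],[0,0,0],[0,0,0],[0,0,0],[0,0,0],[0,0,0]],"turn":[[0,0,0],[0,0,0],[0,0,0],[0,0,0],[0,0,0],[0,0,0],[0,0,0],[0,0,0]],"gripper":[-1,-1,-1,-1,-1,-1,-1,-1]}' 40
python3 -m handwheel '{"translation":[[0,0,20],[0,0,25],[0,0,25],[0,0,15],[0,0,0]],"turn":[[0,0,0],[0,0,0],[0,0,0],[0,0,0],[0,0,0]],"gripper":[-1,-1,-1,-1,-1]}'; python3 -c 'from h import *;weigh()'
```

```text
t: 3.95
position: [434.4, 107.3, 10.1]
ee_rot: [-1.56, 0.005, -1.832]
force: [-0.3, 0.7, -2.1]
finger_gap: 64.0
t: 4.45
position: [433.1, 107.1, 97.2]
ee_rot: [-1.562, 0.004, -1.832]
force: [0.3, 0.8, -3.0]
finger_gap: 63.5
F [ 0.05 -0.23 -2.67] sd [0.65 0.47 0.67]
{'t': 5.05, 'position': [431.97, 106.81, 95.33], 'ee_rot': [-1.57, 0.0, -1.83], 'force': [-1.09, -0.89, -2.81], 'finger_gap': 63.96}
```

Run:
```python
from h import *
im=grab('top');g=im['pixels'].min(2).astype(float)
def edge(a,th,rev=False):
    for i in range(1,len(a)):
        if (a[i-1]<th<=a[i]) : return i-1+(th-a[i-1])/(a[i]-a[i-1])
R=[]
for u in range(255,370,8):
    c=g[135:175,u];t=135+edge(c,162);b=174-edge(c[::-1],162)
    R.append([*onz(im,u,t,34)[:2],*onz(im,u,b,34)[:2],onz(im,u,b,22)[0]])
R=np.array(R);print(R.round(1)[::4])
print('far fit',np.polyfit(R[:,1],R[:,0],1),'near',np.polyfit(R[:,3],R[:,2],1))
c=g[154,230:255];l=230+edge(c,140);c=g[154,365:390][::-1];r=389-edge(c,140)
print(onz(im,l,154,34),onz(im,r,154,34))
for c in cases(im): print(np.round(c[:4],1))
```

```text
[[ 667.8   83.6  623.5   84.3  625.9]
 [ 667.2    6.5  624.     7.6  626.4]
 [ 666.   -70.5  623.9  -69.1  626.3]
 [ 667.1 -147.9  623.1 -146.1  625.5]]
far fit [2.46336243e-03 6.66958116e+02] near [3.94804908e-04 6.23630445e+02]
[646.75449743 112.609519    34.        ] [ 640.0978659  -208.63329516   34.        ]
[226.2  69.  861.3 151.5]
[240.3 188.9 562.  120.2]
[ 341.2  193.1  546.6 -119.3]
[289.3 236.9 445.3   6.5]
[ 339.9  236.7  443.1 -112.6]
```

It reads 2.9 N, so this case is full. Carrying it to the ledge (centre about (645,−48), along y), at the end slot y = −148.

```bash
python3 -m handwheel '{"translation":[[27,-32,0],[27,-32,0],[27,-32,0],[27,-32,0],[27,-32,0],[27,-32,0],[27,-32,0],[20,-25,0]],"turn":[[0,0,0.06],[0,0,0.06],[0,0,0.06],[0,0,0.06],[0,0,0.02],[0,0,0],[0,0,0],[0,0,0]],"gripper":[-1,-1,-1,-1,-1,-1,-1,-1]}'
python3 -c 'from h import *;weigh(3)'
```

```text
t: 5.9
position: [645.3, -150.7, 94.7]
ee_rot: [-1.566, 0.002, -1.556]
force: [0.6, 0.9, -2.9]
finger_gap: 63.9
F [-1.32 -0.99 -2.12] sd [0.7  2.34 0.63]
{'t': 6.05, 'position': [644.66, -150.06, 94.41], 'ee_rot': [-1.57, 0.0, -1.56], 'force': [-0.93, 0.7, -2.48], 'finger_gap': 64.05}
```

```bash
python3 -m handwheel '{"translation":[[1,0,-20],[0,0,-15],[0,0,-8],[0,0,-3],[0,0,-2],[0,0,0]],"turn":[[0,0,-0.012],[0,0,0],[0,0,0],[0,0,0],[0,0,0],[0,0,0]],"gripper":[-1,-1,-1,-1,-1,-1]}'
python3 - <<'E'
from h import *
weigh(2)
im=grab('side');u,v=proj(im,[645,-150,60]).astype(int);p=im['pixels'][v-45:v+45,u-60:u+60]
cv2.imwrite('pics/l1.png',cv2.resize(p[:,:,::-1],None,fx=6,fy=6,interpolation=cv2.INTER_CUBIC))
E
```

```text
t: 6.65
position: [643.4, -147.4, 44.0]
ee_rot: [-1.569, 0.003, -1.567]
force: [0.4, 0.4, -2.0]
finger_gap: 64.2
F [-0.5   0.04 -2.38] sd [0.23 0.14 0.25]
{'t': 6.75, 'position': [643.74, -147.64, 44.43], 'ee_rot': [-1.57, 0.0, -1.57], 'force': [-0.27, -0.09, -2.62], 'finger_gap': 63.8}
```

View pics/l1.png

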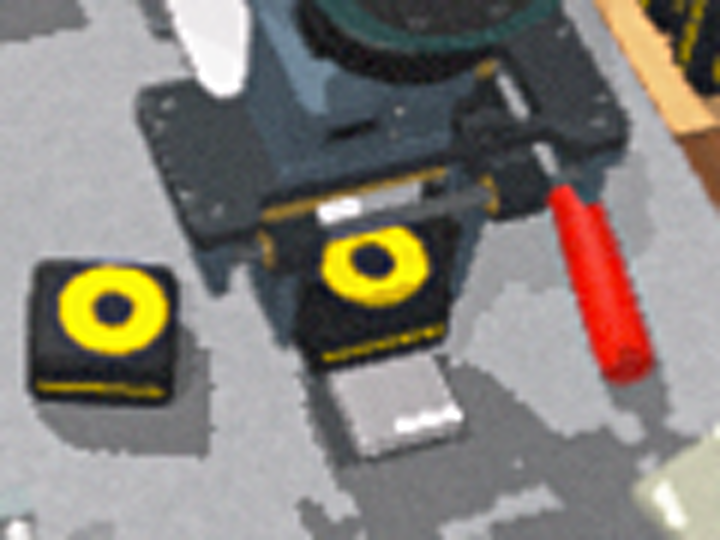

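The crop (centred on the ledge end) shows the case held level just above the ledge, overhanging evenly. Lowering until it touches.

```bash
for i in 1 2; do python3 -m handwheel '{"translation":[[0.8,0,-1],[0,0,0]],"turn":[[0,0,0],[0,0,0]],"gripper":[-1,-1]}' | grep -E 'pos|force'; done; python3 -c 'from h import *;weigh(4)'
```

```text
position: [645.2, -147.8, 44.3]
force: [0.5, -0.2, -2.4]
position: [646.3, -148.0, 43.5]
force: [-0.5, 0.2, -1.3]
F [ 0.15  0.03 -2.57] sd [0.26 0.27 0.37]
{'t': 7.4, 'position': [646.15, -147.93, 43.5], 'ee_rot': [-1.57, 0.0, -1.57], 'force': [0.17, 0.48, -2.91], 'finger_gap': 64.08}
```

```bash
for i in 1 2 3; do python3 -m handwheel '{"translation":[[-0.2,0,-1],[0,0,-0.6],[0,0,0]],"turn":[[0,0,0],[0,0,0],[0,0,0]],"gripper":[-1,-1,-1]}' | grep -E 'pos|force'; done; python3 -c 'from h import *;weigh(4)'
```

```text
position: [646.2, -148.0, 43.5]
force: [0.9, 0.4, -2.2]
position: [646.3, -148.1, 43.4]
force: [-0.5, 0.0, -3.3]
position: [646.4, -148.1, 43.4]
force: [0.3, 0.8, -2.7]
F [-2.1   0.01  3.43] sd [0.26 0.67 0.24]
{'t': 8.5, 'position': [646.43, -148.16, 43.27], 'ee_rot': [-1.57, 0.0, -1.57], 'force': [-2.0, 0.82, 3.71], 'finger_gap': 63.9}
```

```bash
python3 -m handwheel '{"translation":[[0,0,0],[0,0,0],[0,0,0],[0,0,15],[0,0,35],[0,0,20]],"turn":[[0,0,0],[0,0,0],[0,0,0],[0,0,0],[0,0,0],[0,0,0]],"gripper":[1,1,1,1,1,1]}'
python3 -m handwheel '{"translation":[[-34,26,0],[-34,26,0],[-34,26,0],[-34,26,0],[-34,26,0],[-30,24,0],[0,0,0]],"turn":[[0,0,0.06],[0,0,0.06],[0,0,0.06],[0,0,0.06],[0,0,0.06],[0,0,0],[0,0,0]],"gripper":[1,1,1,1,1,1,1]}'
python3 - <<'E'
from h import *
st()
for c in cases(grab('top','t3.png')): print(np.round(c[:4],1))
E
```

```text
t: 9.1
position: [645.0, -147.8, 113.8]
ee_rot: [-1.57, 0.004, -1.568]
force: [0.3, -0.7, -0.6]
finger_gap: 90.9
t: 9.8
position: [441.6, 9.0, 124.3]
ee_rot: [-1.557, -0.001, -1.257]
force: [0.3, 0.1, 0.1]
finger_gap: 91.1
{'t': 9.8, 'position': [441.58, 8.98, 124.34], 'ee_rot': [-1.56, -0.0, -1.26], 'force': [0.33, 0.12, 0.15], 'finger_gap': 91.11}
[210.4  70.  860.  190.7]
[ 354.4  147.1  657.5 -155.5]
[240.1 190.2 558.8 120.8]
[ 341.2  193.3  546.2 -119.4]
[ 341.   236.2  444.3 -115.2]
```

```bash
python3 -m handwheel '{"translation":[[3.5,-2.5,-35],[0,0,-35],[0,0,-25],[0,0,-15],[0,0,-6],[0,0,0]],"turn":[[0,0,0],[0,0,0],[0,0,0],[0,0,0],[0,0,0],[0,0,0]],"gripper":[1,1,1,1,1,1]}'
python3 -m handwheel '{"translation":[[0,0,0],[0,0,0],[0,0,0],[0,0,0],[0,0,0],[0,0,0],[0,0,0],[0,0,0]],"turn":[[0,0,0],[0,0,0],[0,0,0],[0,0,0],[0,0,0],[0,0,0],[0,0,0],[0,0,0]],"gripper":[-1,-1,-1,-1,-1,-1,-1,-1]}' 40
python3 -m handwheel '{"translation":[[0,0,20],[0,0,25],[0,0,25],[0,0,15],[0,0,0]],"turn":[[0,0,0],[0,0,0],[0,0,0],[0,0,0],[0,0,0]],"gripper":[-1,-1,-1,-1,-1]}'
python3 - <<'E'
from h import *
weigh()
for c in cases(grab('top')): print(np.round(c[:4],1),onz(grab('top'),c[0],c[1],70)[:2])
E
```

```text
t: 10.45
position: [456.4, 3.5, 10.1]
ee_rot: [-1.543, -0.006, -1.258]
force: [-2.2, 0.1, 0.3]
finger_gap: 91.2
t: 11.25
position: [459.1, 3.0, 13.4]
ee_rot: [-1.538, -0.008, -1.259]
force: [0.1, -0.2, -3.4]
finger_gap: 63.6
t: 11.75
position: [457.8, 3.2, 100.4]
ee_rot: [-1.541, -0.007, -1.259]
force: [1.1, 0.2, -3.3]
finger_gap: 63.7
F [ 0.03 -0.05 -3.16] sd [0.42 0.5  0.36]
{'t': 12.35, 'position': [456.63, 3.18, 98.58], 'ee_rot': [-1.54, -0.01, -1.26], 'force': [-0.03, 0.6, -3.7], 'finger_gap': 64.35}
[217.3  69.8 860.  173.4] [846.48589988 169.59114121]
[ 354.4  147.2  657.4 -155.5] [ 649.70806136 -150.02136733]
[240.1 190.2 558.7 120.7] [553.72150577 118.35519709]
[ 341.2  193.3  546.2 -119.3] [ 541.60788657 -114.82077174]
[ 342.2  236.1  444.3 -118. ] [ 442.63456398 -113.62738984]
```

Also full (3.4 N). Next it goes to ledge slot y = −48, and I'll correct the small tilt on the way.

```bash
python3 -m handwheel '{"translation":[[37,-10,0],[37,-10,0],[37,-10,0],[37,-10,0],[34,-9,0],[0,0,0]],"turn":[[0,0,-0.08],[0,0,-0.08],[0,0,-0.08],[0,0,-0.07],[0,0.03,0],[0,0,0]],"gripper":[-1,-1,-1,-1,-1,-1]}'
python3 - <<'E'
from h import *
weigh(3);im=grab('top')
p=im['pixels'][120:175,320:400];cv2.imwrite('pics/l2.png',cv2.resize(p[:,:,::-1],None,fx=9,fy=9,interpolation=cv2.INTER_CUBIC))
E
```

```text
t: 13.25
position: [644.1, -47.8, 98.4]
ee_rot: [-1.575, -0.006, -1.581]
force: [0.1, 0.3, -3.1]
finger_gap: 64.3
F [-0.64 -0.11 -3.6 ] sd [0.9  0.13 0.18]
{'t': 13.4, 'position': [638.92, -46.56, 97.34], 'ee_rot': [-1.58, -0.0, -1.58], 'force': [0.56, -0.28, -3.77], 'finger_gap': 63.64}
```

View pics/l2.png

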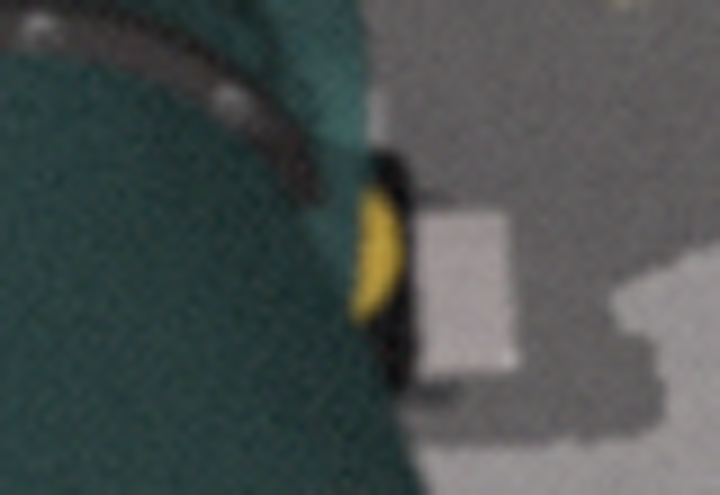

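The crop shows the first case's right end on the ledge, sticking out about evenly (crop rows 150–390 against the ledge at 212–375, after perspective), so it is centred. Lowering the second one.

```bash
python3 -m handwheel '{"translation":[[3,-1,-20],[2,0,-15],[0,0,-8],[0,0,-4],[0,0,0]],"turn":[[0,0,0.01],[0,0,0],[0,0,0],[0,0,0],[0,0,0]],"gripper":[-1,-1,-1,-1,-1]}'; python3 -c 'from h import *;weigh(3)'
```

```text
t: 13.95
position: [640.4, -46.3, 49.0]
ee_rot: [-1.58, -0.005, -1.569]
force: [-0.8, -0.9, -2.6]
finger_gap: 64.0
F [ 0.46 -0.11 -2.36] sd [0.18 0.23 0.25]
{'t': 14.1, 'position': [641.2, -46.48, 50.03], 'ee_rot': [-1.58, -0.0, -1.57], 'force': [0.21, 0.17, -2.05], 'finger_gap': 63.94}
```

```bash
python3 -m handwheel '{"translation":[[2,-1,-1],[2,0,-2],[0,0,0]],"turn":[[0,0,0],[0,0,0],[0,0,0]],"gripper":[-1,-1,-1]}'
python3 - <<'E'
from h import *
weigh(3)
im=grab('side');u,v=proj(im,[645,-50,60]).astype(int);p=im['pixels'][v-40:v+50,u-70:u+50]
cv2.imwrite('pics/l3.png',cv2.resize(p[:,:,::-1],None,fx=6,fy=6,interpolation=cv2.INTER_CUBIC))
E
```

```text
t: 14.4
position: [646.4, -47.7, 48.1]
ee_rot: [-1.576, -0.005, -1.569]
force: [-0.1, -0.3, -2.2]
finger_gap: 63.9
F [ 0.1   0.6  -2.25] sd [0.04 0.87 0.33]
{'t': 14.55, 'position': [646.1, -47.65, 48.15], 'ee_rot': [-1.58, -0.01, -1.57], 'force': [0.09, 1.08, -2.51], 'finger_gap': 63.94}
```

View pics/l3.png

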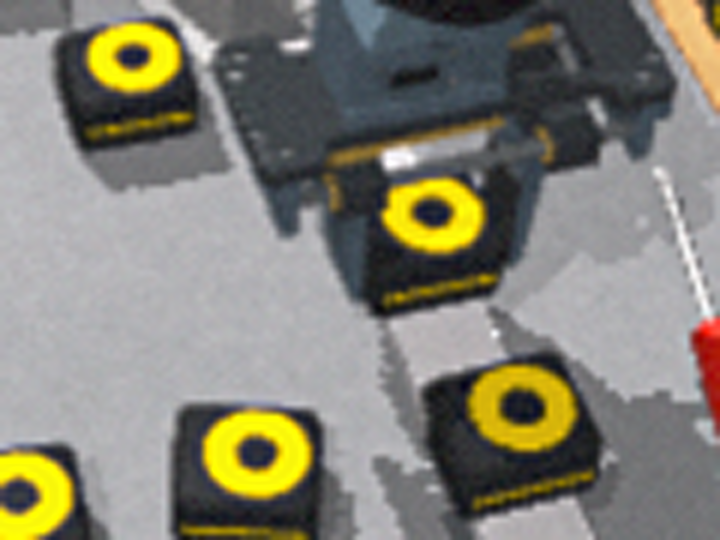

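The crop shows the first case flat and centred on the ledge at (515,430), and the second level just above it at (435,240).

```bash
for i in 1 2; do python3 -m handwheel '{"translation":[[-0.3,0,-2],[0,0,-1],[0,0,0]],"turn":[[0,0,0],[0,0,0],[0,0,0]],"gripper":[-1,-1,-1]}' | grep -E 'pos|force'; python3 -c 'from h import *;weigh(3)'|head -1; done
```

```text
position: [646.0, -47.6, 47.0]
force: [-0.4, -0.8, -3.4]
F [-0.81  0.13  0.6 ] sd [1.04 0.28 2.15]
position: [645.6, -47.7, 45.9]
force: [-0.2, -0.2, -3.6]
F [-1.82  0.29  2.67] sd [0.94 0.22 3.19]
```

```bash
python3 -m handwheel '{"translation":[[0,0,0],[0,0,0],[0,0,0],[0,0,15],[0,0,35],[0,0,20]],"turn":[[0,0,0],[0,0,0],[0,0,0],[0,0,0],[0,0,0],[0,0,0]],"gripper":[1,1,1,1,1,1]}'
python3 -m handwheel '{"translation":[[-38,-12,0],[-38,-12,0],[-38,-12,0],[-38,-12,0],[-30,-10,0],[-16,-6,0],[0,0,0],[0,0,0]],"turn":[[0,0,-0.05],[0,0,0],[0,0,0],[0,0,0],[0,0,0],[0,0,0],[0,0,0],[0,0,0]],"gripper":[1,1,1,1,1,1,1,1]}'
python3 - <<'E'
from h import *
st();im=grab('top')
for c in cases(im): print(np.round(c[:4],1),onz(im,c[0],c[1],70)[:2])
E
```

```text
t: 16.1
position: [644.1, -47.5, 116.2]
ee_rot: [-1.583, -0.005, -1.569]
force: [0.6, -0.3, 0.5]
finger_gap: 91.0
t: 16.9
position: [445.1, -113.5, 127.5]
ee_rot: [-1.567, -0.007, -1.621]
force: [0.6, 0.1, 0.3]
finger_gap: 91.5
{'t': 16.9, 'position': [445.14, -113.51, 127.53], 'ee_rot': [-1.57, -0.01, -1.62], 'force': [0.6, 0.09, 0.31], 'finger_gap': 91.47}
[210.1  70.3 859.4 191.3] [845.92897657 186.91293716]
[308.2 148.4 656.5 -44.1] [648.81995064 -41.79035905]
[ 354.4  147.1  657.6 -155.5] [ 649.82527952 -150.00335804]
[240.1 190.1 559.  120.7] [554.00560751 118.34627059]
```

```bash
python3 -m handwheel '{"translation":[[0,0.5,-35],[0,0,-35],[0,0,-25],[0,0,-17],[0,0,-7],[0,0,0]],"turn":[[0,0,0],[0,0,0],[0,0,0],[0,0,0],[0,0,0],[0,0,0]],"gripper":[1,1,1,1,1,1]}'
python3 -m handwheel '{"translation":[[0,0,0],[0,0,0],[0,0,0],[0,0,0],[0,0,0],[0,0,0],[0,0,0],[0,0,0]],"turn":[[0,0,0],[0,0,0],[0,0,0],[0,0,0],[0,0,0],[0,0,0],[0,0,0],[0,0,0]],"gripper":[-1,-1,-1,-1,-1,-1,-1,-1]}' 40
python3 -m handwheel '{"translation":[[0,0,20],[0,0,25],[0,0,25],[0,0,15],[0,0,0]],"turn":[[0,0,0],[0,0,0],[0,0,0],[0,0,0],[0,0,0]],"gripper":[-1,-1,-1,-1,-1]}'
python3 - <<'E'
from h import *
weigh();im=grab('top')
for c in cases(im): print(np.round(c[:4],1),onz(im,c[0],c[1],70)[:2])
E
```

```text
t: 17.55
position: [453.5, -111.9, 5.4]
ee_rot: [-1.562, -0.008, -1.617]
force: [-2.9, -1.3, 1.6]
finger_gap: 91.4
t: 18.35
position: [457.6, -112.6, 8.6]
ee_rot: [-1.555, -0.009, -1.616]
force: [0.3, 0.1, -0.5]
finger_gap: 64.1
t: 18.85
position: [456.3, -112.3, 95.7]
ee_rot: [-1.558, -0.009, -1.617]
force: [-0.4, -0.6, -0.8]
finger_gap: 63.6
F [ 0.08  0.   -0.75] sd [0.49 0.45 0.66]
{'t': 19.45, 'position': [455.19, -111.98, 93.87], 'ee_rot': [-1.56, -0.01, -1.62], 'force': [0.56, 0.65, -0.75], 'finger_gap': 63.84}
[217.5  69.9 859.7 173.1] [846.25496195 169.30744125]
[308.1 148.3 656.8 -43.9] [649.03711795 -41.59667711]
[ 354.4  147.1  657.5 -155.4] [ 649.75987093 -149.96831905]
[240.1 190.2 558.9 120.7] [553.93373707 118.3154062 ]
```

About 1.0 N, so this one is empty and goes to the far slot of the tray at about (490,417).

```bash
python3 -m handwheel '{"translation":[[4,45,3],[4,45,3],[4,45,0],[4,45,0],[4,45,0],[4,45,0],[4,45,0],[3,45,0]],"turn":[[0,0,0],[0,0,-0.04],[0,0,-0.04],[0,0,0],[0,0,0],[0,0,0],[0,0,0],[0,0,0]],"gripper":[-1,-1,-1,-1,-1,-1,-1,-1]}'
python3 -m handwheel '{"translation":[[2,45,0],[2,45,0],[2,40,0],[0,26,0],[0,0,0]],"turn":[[0,0,0],[0,0,0],[0,0,0],[0,0,0],[0,0,0]],"gripper":[-1,-1,-1,-1,-1]}'
python3 - <<'E'
from h import *
weigh(3);im=grab('top')
for c in cases(im): print(np.round(c[:4],1),onz(im,c[0],c[1],70)[:2])
E
```

```text
t: 20.3
position: [486.5, 257.2, 101.2]
ee_rot: [-1.558, -0.007, -1.709]
force: [0.5, -1.1, -0.9]
finger_gap: 63.8
t: 20.8
position: [491.5, 425.8, 101.2]
ee_rot: [-1.556, -0.006, -1.704]
force: [-0.7, -0.2, -0.6]
finger_gap: 63.9
F [ 0.06  0.03 -1.29] sd [0.46 0.22 0.79]
{'t': 20.95, 'position': [491.28, 422.22, 100.84], 'ee_rot': [-1.56, -0.01, -1.71], 'force': [0.55, 0.05, -2.16], 'finger_gap': 63.84}
[215.4  70.3 858.9 178.2] [845.49061402 174.18312009]
[308.1 148.3 656.7 -43.9] [648.99306386 -41.61963898]
[ 354.4  147.1  657.5 -155.5] [ 649.77126655 -150.05551712]
[240.2 190.2 558.8 120.5] [553.87457889 118.12859725]
[ 341.1  192.   549.1 -119.3] [ 544.44651983 -114.83778366]
[106.1 214.7 507.  443.5] [503.54849628 432.0435388 ]
```

```bash
python3 -m handwheel '{"translation":[[0,-3,-25],[0,0,-25],[0,0,-18],[0,0,-9],[0,0,-4],[0,0,0]],"turn":[[0,0,0],[0,0,0],[0,0,0],[0,0,0],[0,0,0],[0,0,0]],"gripper":[-1,-1,-1,-1,-1,-1]}';python3 -c 'from h import *;weigh(3)'
for i in 1 2; do python3 -m handwheel '{"translation":[[0,0,-2],[0,0,-1],[0,0,0]],"turn":[[0,0,0],[0,0,0],[0,0,0]],"gripper":[-1,-1,-1]}' | grep -E 'pos'; python3 -c 'from h import *;weigh(3)'|head -1; done
```

```text
t: 21.6
position: [492.9, 414.1, 18.6]
ee_rot: [-1.556, -0.007, -1.712]
force: [-0.5, -0.9, 0.2]
finger_gap: 63.9
F [ 0.26  0.28 -0.95] sd [0.06 0.21 0.27]
{'t': 21.75, 'position': [493.36, 414.75, 19.62], 'ee_rot': [-1.56, -0.01, -1.71], 'force': [0.34, 0.39, -0.85], 'finger_gap': 64.22}
position: [494.1, 415.6, 18.0]
F [ 0.35  0.18 -0.78] sd [0.4  0.41 0.38]
position: [494.0, 415.5, 14.7]
F [-0.52  0.   -1.09] sd [0.46 0.29 0.3 ]
```

```bash
python3 -m handwheel '{"translation":[[0,0,-1.5],[0,0,-1],[0,0,0]],"turn":[[0,0,0],[0,0,0],[0,0,0]],"gripper":[-1,-1,-1]}' | grep -E 'pos|force'
python3 -m handwheel '{"translation":[[0,0,0],[0,0,0],[0,0,0],[0,0,15],[0,0,40],[0,0,40],[0,0,10]],"turn":[[0,0,0],[0,0,0],[0,0,0],[0,0,0],[0,0,0],[0,0,0],[0,0,0]],"gripper":[1,1,1,1,1,1,1]}'
python3 -m handwheel '{"translation":[[10,-45,0],[10,-45,0],[10,-45,0],[10,-45,0],[10,-45,0],[8,-40,0],[6,-25,0],[0,0,0]],"turn":[[0,0,0.07],[0,0,0.07],[0,0,0],[0,0,0],[0,0,0],[0,0,0],[0,0,0],[0,0,0]],"gripper":[1,1,1,1,1,1,1,1]}'
python3 - <<'E'
from h import *
st();im=grab('top','t4.png')
for c in cases(im): print(np.round(c[:4],1),onz(im,c[0],c[1],70)[:2])
E
```

```text
position: [494.1, 415.6, 12.5]
force: [-1.6, -1.2, 2.2]
t: 23.65
position: [493.0, 414.7, 121.6]
ee_rot: [-1.556, -0.006, -1.712]
force: [-0.6, 1.4, -0.1]
finger_gap: 91.1
t: 24.45
position: [559.5, 116.2, 130.3]
ee_rot: [-1.546, -0.0, -1.563]
force: [0.1, -0.0, 0.1]
finger_gap: 91.5
{'t': 24.45, 'position': [559.49, 116.2, 130.28], 'ee_rot': [-1.55, -0.0, -1.56], 'force': [0.14, -0.0, 0.09], 'finger_gap': 91.47}
[215.8  69.2 861.7 177.2] [848.21958995 173.27680973]
[308.1 148.3 656.7 -43.7] [648.97359038 -41.41086258]
[ 354.4  147.1  657.7 -155.6] [ 649.92734136 -150.06944678]
[ 341.3  192.1  549.1 -119.6] [ 544.40809662 -115.09917826]
[117.  218.6 497.  416.6] [493.82902563 405.90711339]
```

View pics/t4.png

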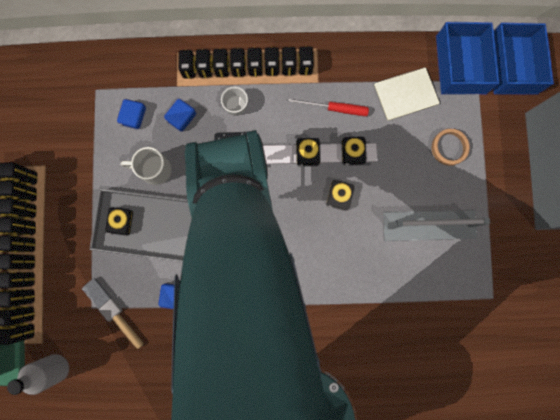

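The view shows the first tray case flat at (117,219), two cases on the ledge at (308,150) and (354,148), and one still to lift at (341,193). The case under the gripper is close to the marker's foot, so I'll grip it slightly to −y.

```bash
python3 -m handwheel '{"translation":[[0,-1.5,-35],[0,-1,-35],[0,0,-28],[0,0,-18],[0,0,-7],[0,0,0]],"turn":[[0,0.025,0],[0,0,0],[0,0,0],[0,0,0],[0,0,0],[0,0,0]],"gripper":[1,1,1,1,1,1]}'
python3 -m handwheel '{"translation":[[0,0,0],[0,0,0],[0,0,0],[0,0,0],[0,0,0],[0,0,0],[0,0,0],[0,0,0]],"turn":[[0,0,0],[0,0,0],[0,0,0],[0,0,0],[0,0,0],[0,0,0],[0,0,0],[0,0,0]],"gripper":[-1,-1,-1,-1,-1,-1,-1,-1]}' 40
python3 -m handwheel '{"translation":[[0,0,20],[0,0,25],[0,0,25],[0,0,15],[0,0,0]],"turn":[[0,0,0],[0,0,0],[0,0,0],[0,0,0],[0,0,0]],"gripper":[-1,-1,-1,-1,-1]}'; python3 -c 'from h import *;weigh()'
```

```text
t: 25.1
position: [559.6, 120.0, 5.9]
ee_rot: [-1.567, 0.001, -1.559]
force: [-1.1, -0.6, -0.2]
finger_gap: 91.4
t: 25.9
position: [561.7, 121.2, 10.0]
ee_rot: [-1.562, 0.002, -1.559]
force: [-0.1, 1.1, -1.5]
finger_gap: 64.2
t: 26.4
position: [560.4, 120.9, 96.6]
ee_rot: [-1.565, 0.002, -1.559]
force: [-0.2, -0.3, -1.5]
finger_gap: 64.0
F [ 0.15 -0.05 -1.05] sd [0.47 0.48 0.66]
{'t': 27.0, 'position': [559.24, 120.69, 94.74], 'ee_rot': [-1.57, 0.0, -1.56], 'force': [0.36, -0.08, -0.75], 'finger_gap': 64.05}
```

About 1.2 N, so this one is empty and goes to the tray's middle slot at (481,335).

```bash
python3 -m handwheel '{"translation":[[-20,20,5],[-18,38,0],[-14,42,0],[-10,42,0],[-8,38,0],[-6,28,0],[0,0,0]],"turn":[[0,0,-0.05],[0,0,-0.05],[0,0,-0.04],[0,0,0],[0,0,0],[0,0,0],[0,0,0]],"gripper":[-1,-1,-1,-1,-1,-1,-1]}'
python3 - <<'E'
from h import *
weigh(3);im=grab('top')
for c in cases(im): print(np.round(c[:4],1),onz(im,c[0],c[1],70)[:2])
E
```

```text
t: 27.7
position: [480.5, 335.6, 100.4]
ee_rot: [-1.566, 0.003, -1.708]
force: [0.2, 0.0, -0.9]
finger_gap: 64.1
F [-0.04 -0.11 -0.49] sd [0.37 0.21 0.2 ]
{'t': 27.85, 'position': [480.94, 332.36, 100.06], 'ee_rot': [-1.57, 0.0, -1.71], 'force': [-0.05, 0.16, -0.49], 'finger_gap': 63.84}
[216.6  69.8 860.2 175.3] [846.70551509 171.4371076 ]
[308.2 148.3 656.8 -44. ] [649.05242128 -41.66697672]
[ 354.4  147.1  657.5 -155.4] [ 649.75987093 -149.96831905]
[ 341.2  191.9  549.4 -119.5] [ 544.68228564 -115.07223502]
```

```bash
python3 -m handwheel '{"translation":[[0,1,-25],[0,0,-25],[0,0,-18],[0,0,-9],[0,0,-4],[0,0,0]],"turn":[[0,0,0],[0,0,0],[0,0,0],[0,0,0],[0,0,0],[0,0,0]],"gripper":[-1,-1,-1,-1,-1,-1]}' | grep -E 'pos|gap'
for i in 1 2 3; do python3 -m handwheel '{"translation":[[0,0,-1.5],[0,0,-1],[0,0,0]],"turn":[[0,0,0],[0,0,0],[0,0,0]],"gripper":[-1,-1,-1]}' | grep -E 'pos'; python3 -c 'from h import *;weigh(3)'|head -1; done
```

```text
position: [483.9, 327.6, 17.8]
finger_gap: 64.2
position: [485.1, 327.8, 17.0]
F [-0.22  0.14 -1.2 ] sd [0.14 0.41 0.14]
position: [485.0, 328.0, 14.5]
F [ 0.02  0.2  -0.48] sd [0.18 0.08 0.63]
position: [485.4, 328.2, 14.0]
F [-0.01  0.31  0.96] sd [0.56 0.91 2.19]
```

```bash
python3 -m handwheel '{"translation":[[0,0,-0.8],[0,0,0],[0,0,0],[0,0,0],[0,0,15],[0,0,40],[0,0,40],[0,0,10]],"turn":[[0,0,0],[0,0,0],[0,0,0],[0,0,0],[0,0,0],[0,0,0],[0,0,0],[0,0,0]],"gripper":[-1,1,1,1,1,1,1,1]}' | grep -E 'pos|force'
python3 -m handwheel '{"translation":[[7,-46,0],[7,-46,0],[7,-46,0],[7,-46,0],[7,-46,0],[7,-46,0],[7,-46,0],[6,-46,0]],"turn":[[0,0,-0.08],[0,0,-0.08],[0,0,0],[0,0,0],[0,0,0],[0,0,0],[0,0,0],[0,0,0]],"gripper":[1,1,1,1,1,1,1,1]}' | grep -E 'pos|force'
python3 -m handwheel '{"translation":[[3,-38,0],[3,-22,0],[0,0,0],[0,0,0]],"turn":[[0,0,0],[0,0,0],[0,0,0],[0,0,0]],"gripper":[1,1,1,1]}'
python3 - <<'E'
from h import *
im=grab('top','t5.png');st()
for c in cases(im): print(np.round(c[:4],1),onz(im,c[0],c[1],70)[:2])
im=grab('side');c=sorted(cases(im));
for x in c: print('side',np.round(x[:4],1),onz(im,x[0],x[1],70)[:2])
p=im['pixels'][120:320,180:400];cv2.imwrite('pics/s5.png',cv2.resize(p[:,:,::-1],None,fx=3,fy=3,interpolation=cv2.INTER_CUBIC))
E
```

```text
position: [483.9, 327.3, 122.2]
force: [0.0, 0.3, 0.3]
position: [540.1, -48.4, 129.9]
force: [0.6, 0.8, -0.2]
t: 31.85
position: [546.0, -116.1, 131.4]
ee_rot: [-1.557, 0.007, -1.884]
force: [0.0, -0.5, 1.1]
finger_gap: 91.1
{'t': 31.9, 'position': [546.11, -115.82, 131.45], 'ee_rot': [-1.56, 0.01, -1.88], 'force': [-0.85, -0.34, 0.43], 'finger_gap': 91.27}
[210.7  70.2 859.6 189.9] [846.12816374 185.59633125]
[308.2 148.4 656.5 -44. ] [648.79552051 -41.64284133]
[117.  218.6 497.1 416.7] [493.88053002 405.99219376]
[153.  221.4 488.6 329.3] [485.66495828 321.05778373]
side [160.5 108.5 277.5 695.2] [279.92407464 640.47229599]
side [234.5 158.3 484.  333.2] [478.37172875 292.61159364]
side [ 296.3  268.9  544.8 -131.9] [ 536.74964159 -154.25179155]
side [ 340.5  261.1  660.6 -140.6] [ 648.05916372 -162.65183168]
side [379.6 197.2 856.   41.6] [835.86282924  12.49247837]
```

View pics/s5.png

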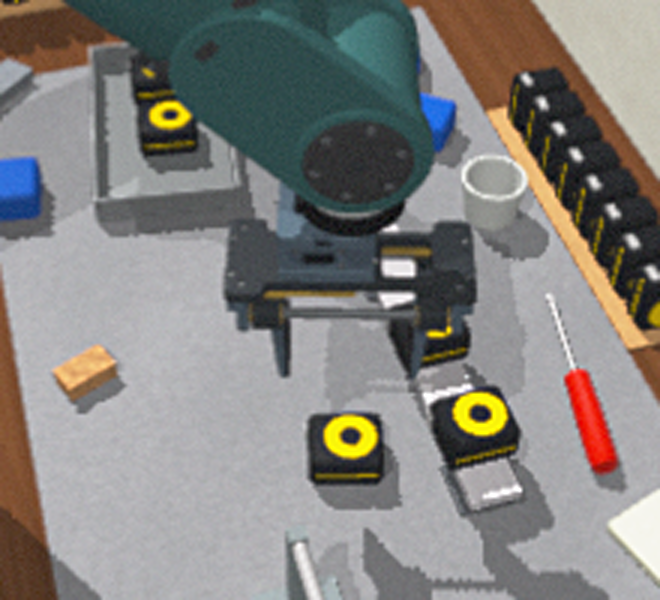

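The crop shows the gripper above and behind the last case at (347,447), which hasn't moved. Both ledge cases at (477,425) and (435,335) and the tray case lie flat.

```bash
python3 -m handwheel '{"translation":[[0,-3,-35],[0,0,-35],[0,0,-28],[0,0,-18],[0,0,-8],[0,0,0]],"turn":[[0.004,0.013,0],[0,0,0],[0,0,0],[0,0,0],[0,0,0],[0,0,0]],"gripper":[0.85,0.85,0.85,0.85,0.85,0.85]}'
python3 -m handwheel '{"translation":[[0,0,0],[0,0,0],[0,0,0],[0,0,0],[0,0,0],[0,0,0],[0,0,0],[0,0,0]],"turn":[[0,0,0],[0,0,0],[0,0,0],[0,0,0],[0,0,0],[0,0,0],[0,0,0],[0,0,0]],"gripper":[-1,-1,-1,-1,-1,-1,-1,-1]}' 40
python3 -m handwheel '{"translation":[[0,0,20],[0,0,25],[0,0,25],[0,0,15],[0,0,0]],"turn":[[0,0,0],[0,0,0],[0,0,0],[0,0,0],[0,0,0]],"gripper":[-1,-1,-1,-1,-1]}'; python3 -c 'from h import *;weigh()'
```

```text
t: 32.55
position: [546.9, -112.0, 5.1]
ee_rot: [-1.569, 0.007, -1.874]
force: [-0.6, -0.5, 0.4]
finger_gap: 84.3
t: 33.35
position: [548.5, -111.6, 8.6]
ee_rot: [-1.564, 0.008, -1.873]
force: [-0.3, -0.1, -2.2]
finger_gap: 64.3
t: 33.85
position: [547.0, -111.4, 95.2]
ee_rot: [-1.567, 0.007, -1.874]
force: [0.3, 0.7, -3.1]
finger_gap: 64.2
F [-0.02 -0.01 -2.58] sd [0.56 0.54 0.53]
{'t': 34.45, 'position': [545.92, -111.1, 93.33], 'ee_rot': [-1.57, 0.01, -1.87], 'force': [0.67, 0.28, -2.45], 'finger_gap': 63.87}
```

2.8 N, so full: it goes to the ledge slot at y ≈ 52 (the case sits about 7 mm to −y of the TCP).

```bash
python3 -m handwheel '{"translation":[[0,20,20],[5,40,5],[12,40,0],[25,35,0],[30,25,0],[27,13,0],[0,0,0]],"turn":[[0,0,0.08],[0,0,0.08],[0,0,0.08],[0,0,0.06],[0,0,0],[0,0,0],[0,0,0]],"gripper":[-1,-1,-1,-1,-1,-1,-1]}'
python3 -c 'from h import *;weigh(4)'
```

```text
t: 35.15
position: [647.6, 69.0, 119.5]
ee_rot: [-1.57, 0.007, -1.563]
force: [-0.5, -1.0, -2.8]
finger_gap: 64.1
F [-0.49 -0.   -2.86] sd [0.28 0.33 0.46]
{'t': 35.35, 'position': [643.83, 66.71, 118.86], 'ee_rot': [-1.57, 0.01, -1.57], 'force': [-0.86, 0.53, -2.74], 'finger_gap': 63.98}
```

```bash
python3 -m handwheel '{"translation":[[0.5,-4,-25],[0.5,0,-20],[0,0,-13],[0,0,-8],[0,0,-4],[0,0,0]],"turn":[[0,0,0],[0,0,0],[0,0,0],[0,0,0],[0,0,0],[0,0,0]],"gripper":[-1,-1,-1,-1,-1,-1]}' | grep -E 'pos|gap|rot'
for i in 1 2; do python3 -m handwheel '{"translation":[[0,0,-1.5],[0,0,-1],[0,0,0]],"turn":[[0,0,0],[0,0,0],[0,0,0]],"gripper":[-1,-1,-1]}' | grep -E 'pos'; python3 -c 'from h import *;weigh(3)'|head -1; done
```

```text
position: [642.5, 59.5, 47.8]
ee_rot: [-1.573, 0.007, -1.569]
finger_gap: 63.8
position: [643.4, 59.6, 46.7]
F [-0.06 -0.01 -2.82] sd [0.67 0.42 0.29]
position: [643.5, 59.6, 44.2]
F [-0.09  0.23 -2.96] sd [0.23 0.39 0.47]
```

```bash
for i in 1 2 3; do python3 -m handwheel '{"translation":[[0.5,0,-1],[0,0,-0.8],[0,0,0]],"turn":[[0,0,0],[0,0,0],[0,0,0]],"gripper":[-1,-1,-1]}' | grep -E 'pos'; python3 -c 'from h import *;weigh(3)'|head -1; done
```

```text
position: [644.2, 59.7, 42.4]
F [ 0.14 -0.14 -2.36] sd [0.62 0.52 0.17]
position: [645.0, 59.7, 41.3]
F [ 0.02  0.64 -1.21] sd [0.13 0.35 0.88]
position: [645.1, 59.8, 41.3]
F [-0.79 -0.16  0.58] sd [0.84 0.39 2.37]
```

```bash
python3 -m handwheel '{"translation":[[0,0,0],[0,0,0],[0,0,0],[0,0,15],[0,0,35],[0,0,35],[0,0,25]],"turn":[[0,0,0],[0,0,0],[0,0,0],[0,0,0],[0,0,0],[0,0,0],[0,0,0]],"gripper":[1,1,1,1,1,1,1]}' | grep -E 'pos|force'
python3 -m handwheel '{"translation":[[-22,-40,0],[-22,-40,0],[-22,-40,0],[-22,-40,0],[-22,-40,0],[-20,-40,0],[-10,-40,0],[0,-20,0]],"turn":[[0,0,0],[0,0,0],[0,0,0],[0,0,0],[0,0,0],[0,0,0],[0,0,0],[0,0,0]],"gripper":[1,1,1,1,1,1,1,1]}' | grep -E 'pos|force'
python3 - <<'E'
from h import *
im=grab('top','t6.png');st()
for c in cases(im): print(np.round(c[:4],1),onz(im,c[0],c[1],70)[:2])
p=cv2.cvtColor(im['pixels'],cv2.COLOR_RGB2BGR)[130:260,80:390]
cv2.imwrite('pics/t6c.png',np.clip(cv2.resize(p,None,fx=2.55,fy=2.55,interpolation=cv2.INTER_CUBIC)*1.3,0,255).astype('uint8'))
# grip of marker: dark blob
hsv=im['pixels'].max(2);m=np.zeros(hsv.shape,np.uint8);m[150:185,195:232]=(hsv[150:185,195:232]<45)*255
n,l,s,c=cv2.connectedComponentsWithStats(m);i=1+np.argmax(s[1:,4]);print(c[i],s[i])
r=cv2.minAreaRect(cv2.findNonZero((l==i).astype(np.uint8)));b=cv2.boxPoints(r);print([np.round(onz(im,*x,68)[:2],1).tolist() for x in b],onz(im,*c[i],68)[:2])
E
```

```text
position: [643.0, 59.6, 153.6]
force: [-0.1, 0.7, 0.0]
position: [501.4, -247.9, 169.2]
force: [-0.0, -0.2, -0.7]
{'t': 39.75, 'position': [502.19, -249.52, 169.5], 'ee_rot': [-1.56, 0.0, -1.56], 'force': [0.18, -1.43, 0.86], 'finger_gap': 91.32}
[211.   70.4 858.9 189.1] [845.46969085 184.79456371]
[308.1 148.4 656.6 -43.9] [648.87858427 -41.54531256]
[ 354.5  147.1  657.5 -155.7] [ 649.8091989  -150.16673671]
[267.9 149.4 656.2  52.8] [648.52808753  52.34124534]
[117.  218.6 497.1 416.7] [493.88053002 405.99219376]
[152.9 221.4 488.6 329.4] [485.63662288 321.14102277]
[211.03191489 164.27659574] [203 159  17  11  94]
[[615.6, 206.5], [630.4, 170.5], [617.3, 165.2], [602.6, 201.1]] [616.71503397 185.62284387]
```

View pics/t6c.png

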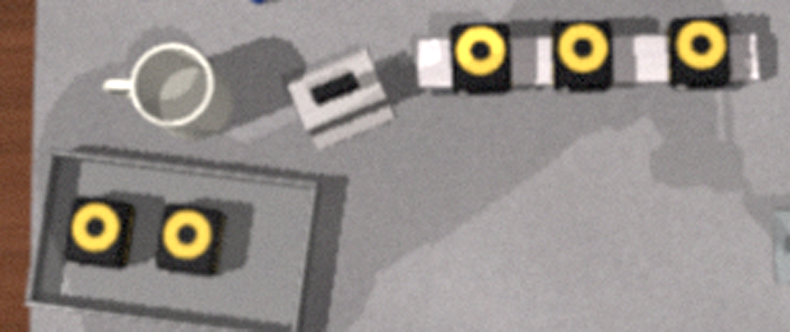

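Sorting is done. The ledge cases are at crop (480,50), (582,48) and (700,45), the tray cases at (95,228) and (187,235), and the mug and marker are untouched. One close side look to check centring on the ledge.

Run:
```python
from h import *
im=grab('side','s6.png');p=im['pixels'][185:290,290:365]
print([proj(im,[x,y,34]).round(1).tolist() for x,y in((645,50),(645,-48),(645,-148))])
cv2.imwrite('pics/s6c.png',cv2.resize(p[:,:,::-1],None,fx=5.7,fy=5.7,interpolation=cv2.INTER_CUBIC))
```

```text
[[310.5, 210.4], [322.3, 236.0], [335.8, 265.3]]
```

View pics/s6c.png

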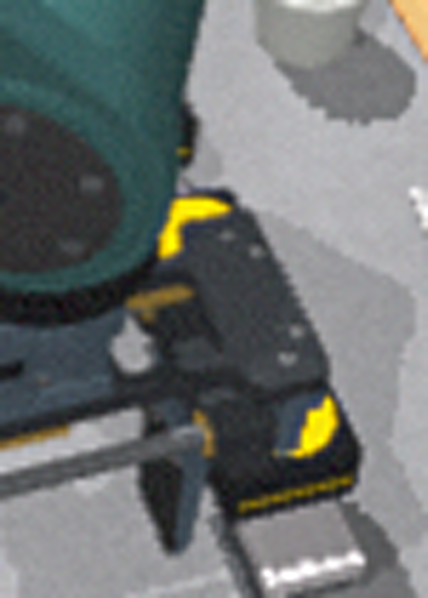

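The crop shows the end case's bottom edge (x 228–355) overhanging the ledge (x 240–343) equally on both sides, so it is centred. Now the marker: grip centre about (616,186), yaw +22°. The open fingers straddle it.

```bash
python3 -m handwheel '{"translation":[[11,44,0],[11,44,0],[11,44,0],[11,44,0],[11,44,0],[11,44,0],[11,44,0],[11,44,0]],"turn":[[0,0,0.08],[0,0,0.08],[0,0,0.08],[0,0,0.08],[0,0,0.06],[0,0,0],[0,0,0],[0,0,0]],"gripper":[0.3,0.3,0.3,0.3,0.3,0.3,0.3,0.3]}' | grep -E 'pos|force'
python3 -m handwheel '{"translation":[[11,40,-10],[9,25,-10],[3,10,0],[0,0,0],[0,0,0]],"turn":[[0,0,0],[0,0,0],[0,0,0],[0,0,0],[0,0,0]],"gripper":[0.3,0.3,0.3,0.3,0.3]}'
```

```text
position: [591.0, 118.1, 176.3]
force: [0.0, -0.4, 0.3]
t: 41.1
position: [613.5, 204.6, 159.6]
ee_rot: [-1.549, 0.001, -1.165]
force: [0.4, -0.2, 0.3]
finger_gap: 59.5
```

```bash
python3 -m handwheel '{"translation":[[1,-10,-20],[1,-8,-20],[0,0,-20],[0,0,0],[0,0,0]],"turn":[[-0.009,0.02,-0.015],[0,0,0],[0,0,0],[0,0,0],[0,0,0]],"gripper":[0.3,0.3,0.3,0.3,0.3]}'
python3 - <<'E'
from h import *
im=grab('side');u,v=proj(im,[616,186,60]).astype(int);p=im['pixels'][v-50:v+40,u-60:u+60]
cv2.imwrite('pics/m1.png',cv2.resize(p[:,:,::-1],None,fx=6,fy=6,interpolation=cv2.INTER_CUBIC));st()
E
```

```text
t: 41.6
position: [615.5, 180.5, 102.4]
ee_rot: [-1.568, -0.0, -1.186]
force: [0.7, 1.0, 1.1]
finger_gap: 59.1
{'t': 41.65, 'position': [615.42, 180.53, 102.5], 'ee_rot': [-1.57, -0.0, -1.19], 'force': [0.79, 0.08, 0.02], 'finger_gap': 59.19}
```

View pics/m1.png

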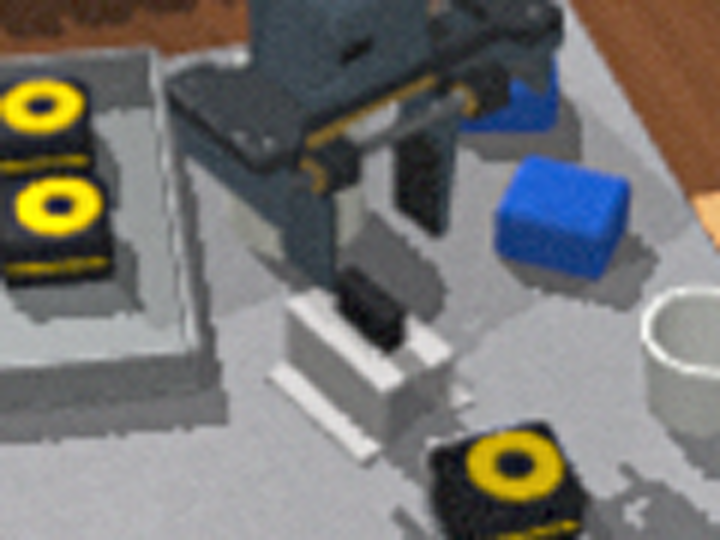

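The crop shows the fingers above and either side of the marker's grip at (372,305). Moving +5 in y, then down to grip.

```bash
python3 -m handwheel '{"translation":[[0.5,3,-20],[0,2,-18],[0,0,-11],[0,0,-5],[0,0,0],[0,0,0]],"turn":[[0,0,0],[0,0,0],[0,0,0],[0,0,0],[0,0,0],[0,0,0]],"gripper":[0.3,0.3,0.3,0.3,0.3,0.3]}'
python3 -m handwheel '{"translation":[[0,0,0],[0,0,0],[0,0,0],[0,0,0],[0,0,0],[0,0,0],[0,0,0],[0,0,0]],"turn":[[0,0,0],[0,0,0],[0,0,0],[0,0,0],[0,0,0],[0,0,0],[0,0,0],[0,0,0]],"gripper":[-1,-1,-1,-1,-1,-1,-1,-1]}' 40 | grep -E 'pos|force|gap'
python3 -m handwheel '{"translation":[[0,0,0],[0,0,20],[0,0,30],[0,0,40],[0,0,40],[0,0,25],[0,0,0]],"turn":[[0,0,0],[0,0,0],[0,0,0],[0,0,0],[0,0,0],[0,0,0],[0,0,0]],"gripper":[-1,-1,-1,-1,-1,-1,-1]}'; python3 -c 'from h import *;weigh(5)'
```

```text
t: 42.25
position: [618.1, 185.5, 50.8]
ee_rot: [-1.563, -0.001, -1.186]
force: [-0.3, 0.0, -0.0]
finger_gap: 59.5
position: [619.2, 185.7, 52.6]
force: [0.9, 0.6, -0.4]
finger_gap: 14.0
t: 43.75
position: [616.1, 184.9, 210.9]
ee_rot: [-1.566, -0.001, -1.187]
force: [-0.2, -0.1, -1.6]
finger_gap: 13.9
F [-0.16  0.02 -1.88] sd [0.33 0.23 0.26]
{'t': 44.0, 'position': [613.7, 184.26, 205.44], 'ee_rot': [-1.57, 0.0, -1.19], 'force': [-0.48, -0.02, -1.72], 'finger_gap': 13.74}
```

```bash
python3 -m handwheel '{"translation":[[-12,-44,0],[-12,-44,0],[-12,-44,0],[-12,-44,0],[-12,-44,0],[-12,-44,0],[-12,-44,0],[-12,-44,0]],"turn":[[0,0,-0.06],[0,0,-0.06],[0,0,-0.06],[0,0,-0.06],[0,0,-0.06],[0,0,-0.06],[0,0,-0.02],[0,0,0]],"gripper":[-1,-1,-1,-1,-1,-1,-1,-1]}' | grep -E 'pos|force|gap'
python3 -m handwheel '{"translation":[[-12,-44,0],[-12,-40,0],[-12,-32,0],[-10,-20,0],[0,0,0],[0,0,0]],"turn":[[0,0,0],[0,0,0],[0,0,0],[0,0,0],[0,0,0],[0,0,0]],"gripper":[-1,-1,-1,-1,-1,-1]}'
```

```text
position: [508.7, -174.4, 194.3]
force: [0.9, -0.9, -2.6]
finger_gap: 13.5
t: 45.4
position: [454.9, -318.8, 186.6]
ee_rot: [-1.598, 0.01, -1.581]
force: [-0.3, -0.6, -1.3]
finger_gap: 13.4
```

```bash
python3 -m handwheel '{"translation":[[5,-4,0],[3,-3,0],[0,0,0],[0,0,0]],"turn":[[-0.01,-0.03,0.01],[0,0,0],[0,0,0],[0,0,0]],"gripper":[-1,-1,-1,-1]}'
python3 - <<'E'
from h import *
im=grab('side');st();u,v=proj(im,[465,-326,110]).astype(int);print(u,v);p=im['pixels'][v-55:v+45,u-65:u+65]
cv2.imwrite('pics/b1.png',cv2.resize(p[:,:,::-1],None,fx=6,fy=6,interpolation=cv2.INTER_CUBIC))
E
```

```text
t: 45.8
position: [463.3, -322.9, 184.3]
ee_rot: [-1.571, 0.003, -1.569]
force: [0.1, 0.8, -2.6]
finger_gap: 13.7
{'t': 45.85, 'position': [463.31, -323.01, 184.35], 'ee_rot': [-1.57, 0.0, -1.57], 'force': [-0.16, -0.92, -0.39], 'finger_gap': 13.32}
288 331
```

View pics/b1.png

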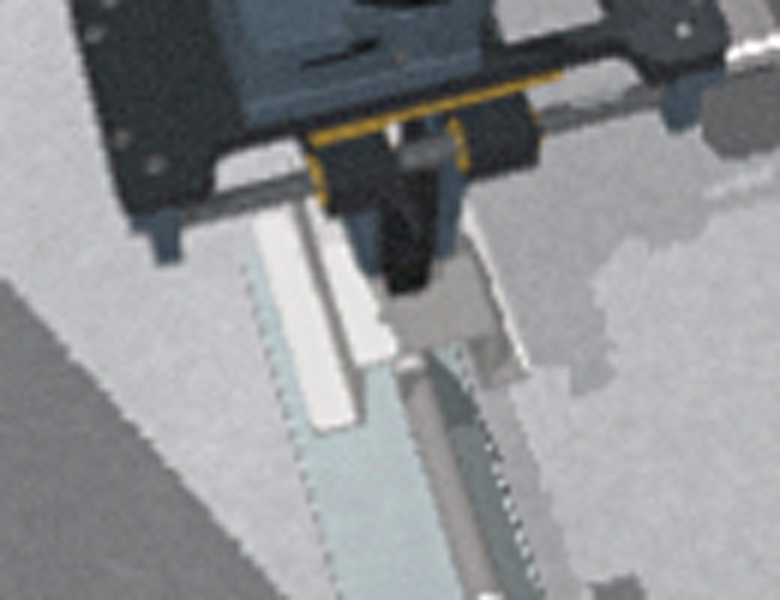

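The crop shows the marker held level and parallel with the bar, which lies under its open channel (bar end at (410,365), between the foot edges at 340 and 525). Lowering.

```bash
python3 -m handwheel '{"translation":[[0,-2,-15],[0,0,-12],[0,0,-10],[0,0,-6],[0,0,0]],"turn":[[0,0,0],[0,0,0],[0,0,0],[0,0,0],[0,0,0]],"gripper":[-1,-1,-1,-1,-1]}'; python3 -c 'from h import *;weigh(3)'|head -1
python3 -m handwheel '{"translation":[[0,0,-6],[0,0,-4],[0,0,-4],[0,0,0]],"turn":[[0,0,0],[0,0,0],[0,0,0],[0,0,0]],"gripper":[-1,-1,-1,-1]}'; python3 -c 'from h import *;weigh(3)'|head -1
```

```text
t: 46.35
position: [462.8, -324.0, 136.4]
ee_rot: [-1.573, 0.004, -1.569]
force: [-0.0, -0.4, -2.5]
finger_gap: 13.7
F [ 0.41  0.24 -1.4 ] sd [0.11 0.14 0.61]
t: 46.9
position: [464.0, -325.0, 123.9]
ee_rot: [-1.57, 0.001, -1.569]
force: [-0.0, 0.3, -1.4]
finger_gap: 13.8
F [ 0.4  -0.15 -1.8 ] sd [0.41 0.37 0.09]
```

```bash
for i in 1 2 3; do python3 -m handwheel '{"translation":[[0,0,-2],[0,0,-1],[0,0,0]],"turn":[[0,0,0],[0,0,0],[0,0,0]],"gripper":[-1,-1,-1]}'|grep pos; python3 -c 'from h import *;weigh(3)'|head -1;done
```

```text
position: [464.5, -325.4, 121.6]
F [-0.09 -0.81 -1.97] sd [0.3  0.07 0.38]
position: [464.6, -325.4, 118.5]
F [ 0.14  0.34 -1.68] sd [0.24 0.36 0.23]
position: [465.0, -325.7, 118.3]
F [-0.18 -0.16  0.66] sd [0.64 0.76 2.02]
```

```bash
python3 -m handwheel '{"translation":[[0,0,0],[0,0,0],[0,0,0],[0,0,10],[0,0,30],[0,0,40],[0,0,40]],"turn":[[0,0,0],[0,0,0],[0,0,0],[0,0,0],[0,0,0],[0,0,0],[0,0,0]],"gripper":[0.3,0.3,0.3,0.3,0.3,0.3,0.3]}' 
python3 -m handwheel '{"translation":[[5,45,10],[5,45,10],[5,45,0],[5,45,0],[5,45,0],[5,45,0],[0,25,0],[0,0,0]],"turn":[[0,0,0],[0,0,0],[0,0,0],[0,0,0],[0,0,0],[0,0,0],[0,0,0],[0,0,0]],"gripper":[0.3,0.3,0.3,0.3,0.3,0.3,0.3,0.3]}'
python3 - <<'E'
from h import *
a=grab('side')['pixels'];im=grab('top');b=im['pixels'];st()
p=np.hstack([cv2.resize(a[260:410,230:350],(400,500)),cv2.resize(b[185:255,370:500][:, :],(400,215+0)) if 0 else cv2.resize(b[170:295,385:485],(400,500))])
cv2.imwrite('pics/f1.png',p[:,:,::-1])
for c in cases(im): print(np.round(c[:2],1))
E
```

```text
t: 49.1
position: [462.2, -323.6, 237.7]
ee_rot: [-1.576, 0.006, -1.569]
force: [-0.2, 0.1, 0.1]
finger_gap: 59.3
t: 49.9
position: [494.4, -20.5, 272.7]
ee_rot: [-1.559, -0.001, -1.572]
force: [-0.6, -0.1, 0.4]
finger_gap: 59.1
{'t': 50.0, 'position': [494.61, -22.59, 272.57], 'ee_rot': [-1.56, -0.0, -1.57], 'force': [-0.41, 0.11, -0.59], 'finger_gap': 58.99}
[211.3  70.2]
[307.9 142.3]
[354.4 146.4]
[267.4 149.2]
[117.  218.5]
[153.  221.5]
```

View pics/f1.png

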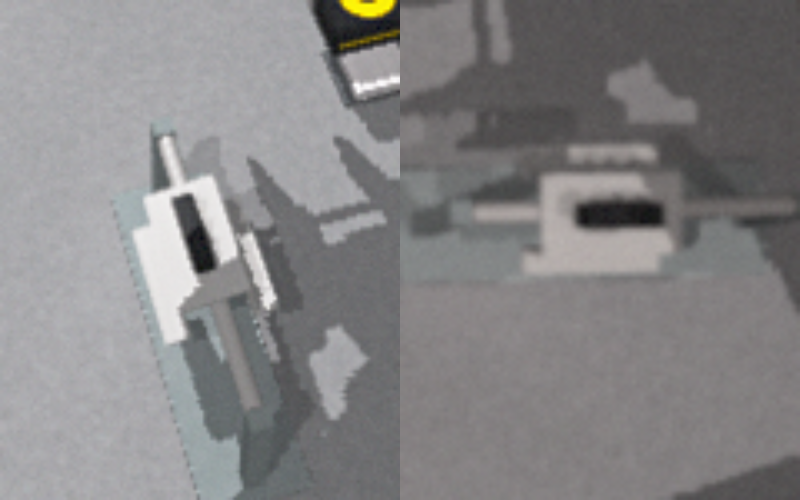

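The picture shows the marker draped over the bar between the posts, a plate on each side: left half grip at (192,232), right half grip at (618,213). The ring at (308,142) is probably partly hidden by the arm, so I'll step aside and check once more.

```bash
python3 -m handwheel '{"translation":[[0,-35,0],[0,-35,0],[-5,-35,0],[-5,-35,0],[-5,-30,0],[0,0,0],[0,0,0],[0,0,0]],"turn":[[0,0,0],[0,0,0],[0,0,0],[0,0,0],[0,0,0],[0,0,0],[0,0,0],[0,0,0]],"gripper":[0.3,0.3,0.3,0.3,0.3,0.3,0.3,0.3]}'|grep -E 'pos|t:'
python3 - <<'E'
from h import *
im=grab('top','t9.png')
for c in cases(im): print(np.round(c[:2],1),onz(im,c[0],c[1],70)[:2].round(1))
a=cv2.imread('pics/top0.png').astype(int);b=cv2.imread('pics/t9.png').astype(int)
e=lambda q:cv2.HoughCircles(q[135:190,125:175].astype('uint8')[:,:,1],cv2.HOUGH_GRADIENT,1,50,param1=80,param2=15,minRadius=13,maxRadius=20)
print('mug circle before/after',e(a),e(b))
E
```

```text
t: 50.8
position: [476.3, -206.9, 274.7]
ee_rot: [-1.558, -0.003, -1.581]
[217.   69.9] [846.3 170.3]
[308.2 148.4] [648.9 -41.7]
[354.5 147.1] [ 649.8 -150.2]
[267.9 149.4] [648.4  52.3]
[117.  218.6] [493.9 406. ]
[152.9 221.4] [485.7 321.3]
mug circle before/after [[[21.5 27.5 13.8]]] [[[21.5 27.5 13.8]]]
```

Nothing has moved: all three ledge cases, both tray cases and the mug are where they were. Handing in.

```bash
python3 -c 'from bench import *; print(close_job())'
```

```text
the job is handed in; nothing more can be done
None
```

The job is handed in at about 51 s of the 210 s allowed; no verdict was reported. I weighed all five cases by lifting them. Three were full, at about 2.8–3.4 N, and lie flat in a row on the ledge. Two were empty, at about 1.0–1.3 N, and lie side by side in the tray. The marker went on last and hangs over the bar, one plate on each side.

**Last checks:** the final top picture shows all five cases at their placed positions, and the mug unmoved. The robot was touching nothing.

**Disagreement:** the top camera puts the ledge cases 3–4 mm off the ledge's centre in x. The arm readings at release, and a side view of one case overhanging equally on both sides, put them within about 1–2 mm. I took the difference as calibration error and left them as they were.

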